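Lock the work-holder in its bayonet bench socket

ROBOT

A 6-joint arm with a two-finger parallel gripper is mounted at the origin on a cart in front of the work surface, level with it; the furniture and walls round the work are solid. World frame = base frame: x ahead of the robot, y to its left, z up, the work surface at z = 0. Lengths are in mm, angles in rad, forces in N, time in s.
With the tool pointing down it reaches from about 425 to 950 mm from the base axis. Payload 3.5 kg.
Tool frame: the origin (TCP) lies between the finger pads; the fingertips stand 8 mm ahead of it and the grasp point (between the pads) lies 11 mm behind it; z points along the fingers, y is the direction in which the jaws open and shut (so a half turn about z gives the same grasp; the last joint's range is limited). The gripper opens to 85 mm and grips with 20 to 120 N. Pads are 22 mm wide; open, the fingers measure 114 mm over their backs; the gripper's body (76 mm by 85 mm) begins 54 mm behind the grasp point. The pads swing forward as they close: fully open they stand 13 mm farther back than shut.
Start: joints at [-1.344, 0.286, 1.577, -0, 1.279, -0.15], TCP at [248.386, -627.623, 239.325] pointing down, gripper open.
Joint ranges: [-2.77, 2.77], [-0.9, 2.22], [0.21, 2.48], [-1.53, 4.67], [0.24, 2.81], [-2.84, 2.84]. Speed limits (rad/s): [2.79, 2.79, 3.14, 3.14, 3.14, 3.14].

INTERFACE

Orientations are given as a unit quaternion [x, y, z, w].
In Python, from workcell import env gives the robot as it stands. Calls block until the motion is done:
- env.reach(position, orientation): joint-space move of the TCP to a pose.
- env.servo_line(position, rotation=None, max_speed=150): straight line of the TCP; rotation=None keeps the orientation; max_speed is the mean speed in mm/s.
- env.move_j(angles): joint-space move.
- env.set_gripper(opening): finger opening in mm; the grip force is fixed at half the most; returns when the fingers have stopped.
- env.dwell(seconds).
- env.inverse_kinematics(position, orientation): joint angles nearest the present ones, or None.
- env.read_state(): the state.
- env.capture(name): name is "scene" or "top" or "wrist"; returns a dict with "image" (400x640x3 uint8, red, green, blue), "fx", "fy", "cx", "cy" (pixels), "rvec" (rotation vector, rad) and "tvec" (3), from world to camera coordinates, as OpenCV has them. Camera axes: x right, y down, z forward; pixel columns grow to the right and rows downward; lengths in mm; the calibration is good to about 2 mm. A picture is of the moment at which its call begins. There is no depth.
A pose or a line that the arm cannot do raises env.IKError and nothing moves.
- env.close_job(): hands the job in, once; it reports no verdict.
The state is a dict: "t": time; "joints": joint angles; "qvel": joint speeds; "joint_torque": joint torques, N m; "tool_pos": TCP position; "orientation": TCP orientation; "contact_force": force on the tool from outside, world axes, zero at the start; "ft_torque": the same for the moment, N m; "finger_gap": finger opening in mm.
Only numpy, scipy, OpenCV 4.12 (cv2) and the standard library are available. Lean on these libraries where they do the work, as an engineer would, in place of code of your own. Each camera call takes 0.05 s, during which the arm holds its last target.

TASK

Put the work-holder that carries the round brass blank into the bench socket: enter its two pins in the slots, push it down against the spring, turn it clockwise as far as the slots go (about 75 degrees) and ease it up until the pins are home in the end notches. Finish while still gripping it there, held upright and fully home, so that I can run in the locking screw; leave the other holder and the tools lying about where they are.

Things in the scene. Friction and masses are not known exactly. Their poses are not given: they have to be found in the camera images.
- round_holder_grip (a point): The work-holder to fit, standing upright: fluted aluminium collar 56 mm across and 32 mm tall, under it a steel shank 36 mm across, 29 mm long; on top a ROUND brass blank 42 mm across. About 0.3 kg. Point: centre of the collar, on the axis, 45 mm above the shank's foot; collar from 16 mm below to 16 mm above. Grip it across at any yaw. z: holder's axis, up; x: along its bayonet pins.
- round_holder_pins (a point): Point on the holder's axis midway between its two bayonet pins: steel pins 6 mm thick, on opposite sides of the shank along this x axis, reaching 26 mm from the axis; 39 mm below the collar's centre, 6 mm above the shank's foot. Half a turn of the holder makes no difference. z: holder's axis, up.
- socket_mouth (a point): Bench socket, fixed; place and yaw differ each time: dark steel foot 100 mm across, 12 mm high; on it a steel sleeve, 50 mm outside, bore 38.5 mm, with a brass thumb screw low on its side. Point: centre of the sleeve's mouth, 50 mm above the bench; z up. Two J-shaped slots open upward at the mouth, at +x and -x of this frame, 9 mm wide, flared at the top; a holder's pins enter along this x axis.
- slot_floor (a point): Point on the socket's axis level with the pins' centres when they rest on the slots' floor, 21 mm below the mouth. From the foot of each straight slot a cross slot runs clockwise (seen from above); in it the pins have 3 mm of free height, from this point up. It ends at a wall that stops the pins about 81 degrees from the entry. Same axes as socket_mouth.
- notch (a point): Centre of one pin when home in its end notch, 22 mm from the socket's axis, 14 mm below the mouth (7 mm above the slot_floor point), 75 degrees clockwise from the entry at +x (the other notch is opposite). Pins turned 69 to 81 degrees can rise into the notches, 4 mm deep; the collar's centre is then 25 mm above the mouth. Same axes as socket_mouth.
- plunger (a joint): Dark steel spring plunger inside the sleeve, 33 mm across, pressed down by the shank's foot: 0 is up (its top 10 mm below the sleeve's mouth), grows downward, in m. The pins home in the notches: 0.010 (the spring pushes up with 9 N); pins on the slot floor: 0.017 (12.5 N).
- oblong_holder_grip (a point): The other work-holder, of the same collar, shank and pins, which carries an OBLONG brass plate (40 x 18 mm) between two small steel jaws on top. Not to be moved. This point is the centre of its collar, 45 mm above its foot. The two holders may stand in either of two places.
- punch: Steel punch, 125 mm long and 9 mm thick, lying between the socket and the holders; a bystander. Origin: centre of its underside.
- graver_short: Graver with a wooden knob handle, 118 x 53 x 30 mm, lying to the left of the socket; a bystander. Origin: centre of its underside.
Mind the look-alikes: they are no part of the job. What is shaped like the part that bears round_holder_grip but red is not meant.

How it is judged:
By the outcome, as a careful person would: the job done as asked, in the order asked, and still so for the second after the job is handed in, while the arm keeps its last pose, push and grip.
It also fails if it takes over 45 s, if anything falls off the work surface, if the arm or the gripper's body presses on something with over 40 N, if the wrist force passes 120 N, or if a joint passes its speed limit or range.

## Working session

There is one attempt and no reset: what is moved stays moved. The work goes in short steps, each a Python script; the robot and the scene stay as the last script left them, time stands still between calls to the robot, and variables do not carry over. Pictures are saved under pics/ and viewed, and the job is handed in when it is done.

```bash
ls; mkdir -p pics
cat > h.py <<'E'
import numpy as np, cv2, json
from scipy.spatial.transform import Rotation as R
from workcell import env
def cap(n,f):
    c=env.capture(n); cv2.imwrite(f'pics/{f}.png',c['image'][:,:,::-1]); 
    np.savez(f'pics/{f}.npz',**c); return c
def ray(c,u,v):
    Rm=cv2.Rodrigues(np.array(c['rvec'],float))[0]; t=np.array(c['tvec'],float).ravel()
    d=Rm.T@np.array([(u-c['cx'])/c['fx'],(v-c['cy'])/c['fy'],1.]); return -Rm.T@t,d/np.linalg.norm(d)
def onz(c,u,v,z):
    o,d=ray(c,u,v); return o+d*(z-o[2])/d[2]
def proj(c,p):
    Rm=cv2.Rodrigues(np.array(c['rvec'],float))[0]; q=Rm@np.array(p,float)+np.array(c['tvec'],float).ravel()
    return q[0]/q[2]*c['fx']+c['cx'],q[1]/q[2]*c['fy']+c['cy']
def st():
    s=env.read_state(); print({k:np.round(s[k],3).tolist() for k in ('t','tool_pos','orientation','contact_force','ft_torque','finger_gap','joints')}); return s
E
python3 - <<'E'
from h import *
st()
for n in('scene','top','wrist'):
    c=cap(n,n+'0'); print(n,c['fx'],ray(c,320,200))
E
```

```text
pics
{'t': 0.0, 'tool_pos': [248.255, -627.019, 237.929], 'orientation': [0.982, 0.187, -0.0, -0.001], 'contact_force': [0.096, 0.513, 0.684], 'ft_torque': [-0.017, -0.039, -0.013], 'finger_gap': 85.409, 'joints': [-1.344, 0.287, 1.578, 0.0, 1.279, -0.15]}
scene 433.13346376736627 (array([-65.36457581, 670.34214717, 706.86875267]), array([ 0.52446146, -0.61259973, -0.59132203]))
top 488.07367368562944 (array([ 473.62172447,    4.86888908, 1032.94155129]), array([ 0.04215348, -0.00191519, -0.99910931]))
wrist 290.0195888481859 (array([ 323.43873782, -597.60202225,  372.53182493]), array([-0.2942754 , -0.10884501, -0.94950237]))
```

View pics/scene0.png

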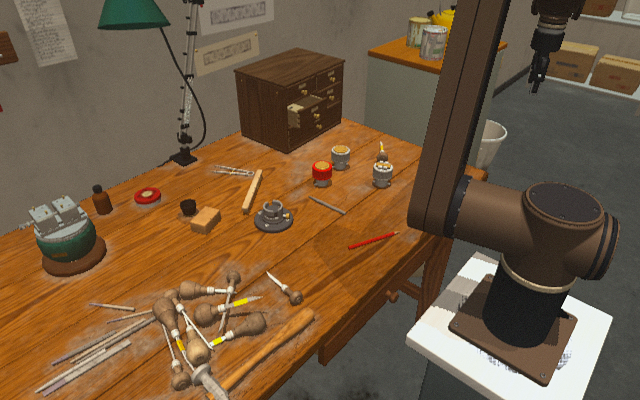

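View pics/top0.png

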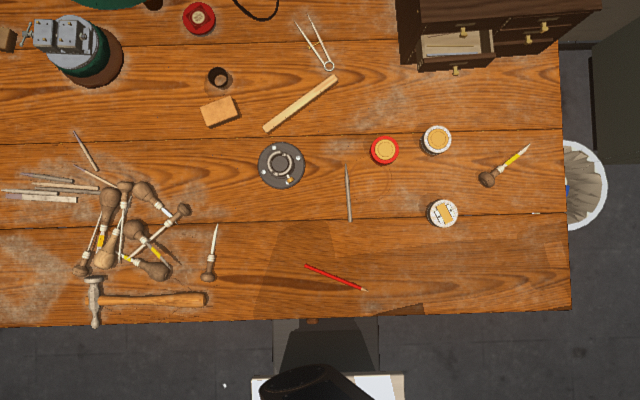

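View pics/wrist0.png

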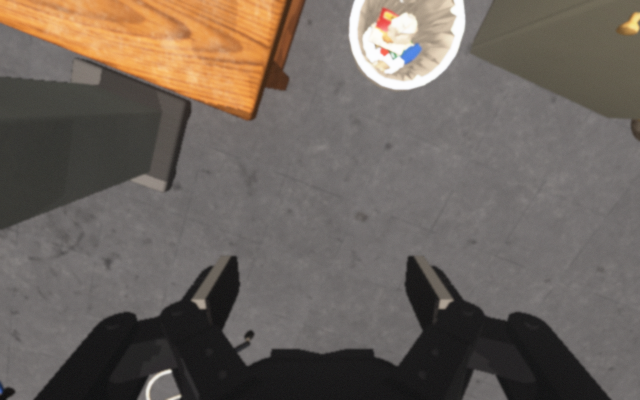

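The top view has three candidates:
- (437,139): aluminium collar with a round brass disc, which fits the description.
- (385,150): the same shape but red, so a decoy.
- (443,214): aluminium with an oblong plate between jaws, the other holder.

I'll confirm with an enlarged crop.

Run:
```python
from h import *
im=cv2.imread('pics/top0.png')
a=cv2.resize(im[110:240,365:475],None,fx=4,fy=4,interpolation=cv2.INTER_CUBIC)
b=cv2.resize(im[135:195,245:315],(350,300),interpolation=cv2.INTER_CUBIC)
o=np.zeros((520,790,3),np.uint8);o[:520,:440]=a;o[:300,440:]=b
cv2.imwrite('pics/crop0.png',o)
c=dict(np.load('pics/top0.npz'))
print(onz(c,437,139,62),onz(c,443,214,62),onz(c,385,150,62),onz(c,282,162,50), onz(c,281,165,0))
```

```text
[ 629.82714763 -235.3741116    62.        ] [ 479.19302105 -240.93137389   62.        ] [ 610.77651317 -130.18260397   62.        ] [594.33505909  77.44695468  50.        ] [594.13733733  83.43304562   0.        ]
```

View pics/crop0.png

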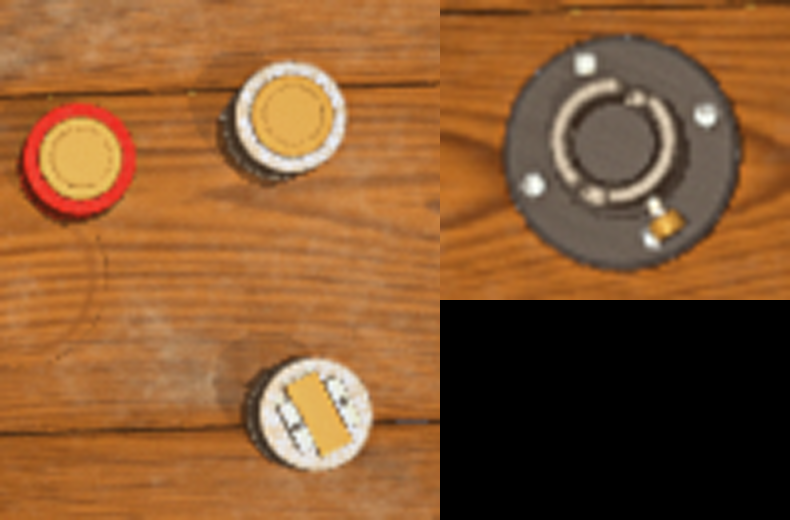

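The crop confirms it. The round blank in the aluminium collar is at about (630,-235). The sleeve slots show at crop (636,98) and (592,196). Next I'll plan wrist views of the socket from above and of the holder from the side.

Run:
```python
from h import *
c=dict(np.load('pics/wrist0.npz')); s=env.read_state()
Rt=R.from_quat(s['orientation']).as_matrix(); p=np.array(s['tool_pos'])
Rc=cv2.Rodrigues(c['rvec'])[0].T; o=-Rc@c['tvec'].ravel()
Rtc=Rt.T@Rc; ptc=Rt.T@(o-p); print(Rtc.round(3),ptc)
np.savez('tc.npz',R=Rtc,p=ptc)
open('h.py','a').write('''
def campose(o,look,roll):
    k=np.load('tc.npz'); z=np.array(look,float)-o; z/=np.linalg.norm(z)
    up=np.array([0,0,1.]) if abs(z[2])<.95 else np.array([1.,0,0])
    x=np.cross(z,up); x/=np.linalg.norm(x); y=np.cross(z,x)
    Rc=np.c_[x,y,z]@R.from_euler('z',roll,degrees=True).as_matrix()
    Rt=Rc@k['R'].T; return o-Rt@k['p'],R.from_matrix(Rt).as_quat()
''')
exec(open('h.py').read())
q0=np.array(s['joints'])
S=np.array([594,79,45]);
for roll in range(0,360,30):
    p,q=campose(S+[0,0,210.],S,roll); j=env.inverse_kinematics(p,q)
    print('S',roll,p.round(), None if j is None else (np.round(j,2),abs(np.array(j)-q0).max().round(2)))
H=np.array([630,-235,25.])
for el in(35,45):
 for az in range(0,360,30):
  for roll in range(0,360,45):
    a,e=np.radians(az),np.radians(el)
    p,q=campose(H+230*np.array([np.cos(a)*np.cos(e),np.sin(a)*np.cos(e),np.sin(e)]),H,roll); j=env.inverse_kinematics(p,q)
    if j is not None and p[2]>110: print(el,az,roll,p.round(),np.round(j,2),abs(np.array(j)-q0).max().round(2))
```

```text
[[ 0.001 -0.949 -0.314]
 [ 1.     0.     0.001]
 [-0.001 -0.314  0.949]] [ 8.08056188e+01 -7.52194041e-02 -1.34261389e+02]
S 0 [560.  79. 102.] (array([-0.05,  0.06,  2.13,  0.03,  0.63,  1.51]), np.float64(1.66))
S 30 [564.  96. 102.] (array([ 0.07,  0.12,  2.07, -0.27,  0.7 ,  2.35]), np.float64(2.5))
S 60 [577. 109. 102.] None
S 90 [594. 113. 102.] (array([ 0.15,  0.33,  1.81, -0.36,  1.07, -2.81]), np.float64(2.66))
S 120 [611. 109. 102.] (array([ 0.11,  0.43,  1.68, -0.27,  1.24, -2.39]), np.float64(2.24))
S 150 [624.  96. 102.] (array([ 0.05,  0.49,  1.6 , -0.15,  1.34, -1.99]), np.float64(1.84))
S 180 [628.  79. 102.] (array([-0.03,  0.5 ,  1.58, -0.01,  1.38, -1.6 ]), np.float64(1.45))
S 210 [624.  62. 102.] (array([-0.11,  0.46,  1.63,  0.13,  1.34, -1.21]), np.float64(1.23))
S 240 [611.  49. 102.] (array([-0.18,  0.38,  1.74,  0.26,  1.24, -0.82]), np.float64(1.16))
S 270 [594.  45. 102.] (array([-0.22,  0.28,  1.88,  0.35,  1.08, -0.41]), np.float64(1.12))
S 300 [577.  49. 102.] (array([-0.22,  0.17,  2.02,  0.39,  0.9 ,  0.07]), np.float64(1.12))
S 330 [564.  62. 102.] (array([-0.16,  0.08,  2.11,  0.31,  0.72,  0.68]), np.float64(1.19))
```

Run:
```python
import cv2
im=cv2.imread('pics/scene0.png')
cv2.imwrite('pics/crop1.png',cv2.resize(im[140:195,300:400],(800,440),interpolation=cv2.INTER_CUBIC))
```

```text
(no output)
```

View pics/crop1.png

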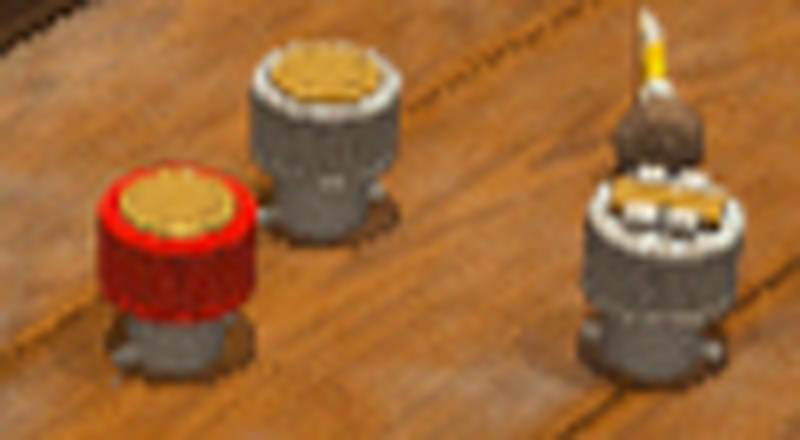

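The scene crop shows both pins of the round holder, at crop (265,213) and (377,190). That gives only a rough yaw, so I'll look for a closer oblique wrist view.

Run:
```python
from h import *
c=dict(np.load('pics/scene0.npz'))
a=onz(c,300+265/8,140+213/8,6);b=onz(c,300+377/8,140+190/8,6);d=b-a
print(a,b,(a+b)/2,np.linalg.norm(d),np.degrees(np.arctan2(d[1],d[0])))
s=env.read_state();q0=np.array(s['joints'])
H=np.array([630,-235,25.])
for D in(230,300):
 for el in(30,45,55):
  for az in range(0,360,30):
   for roll in range(0,360,30):
    a,e=np.radians(az),np.radians(el)
    p,q=campose(H+D*np.array([np.cos(a)*np.cos(e),np.sin(a)*np.cos(e),np.sin(e)]),H,roll); j=env.inverse_kinematics(p,q)
    if j is not None and p[2]>70: print(D,el,az,roll,p.round(),np.round(j,2))
```

```text
[ 639.62847232 -213.04623466    6.        ] [ 618.07857689 -255.09295628    6.        ] [ 628.85352461 -234.06959547    6.        ] 47.24748450158105 -117.1361655082348
230 30 0 120 [ 688. -265.   79.] [-0.47  1.09  0.83 -0.11  2.12  0.19]
230 30 0 150 [ 682. -252.   89.] [-0.44  0.97  0.98 -0.16  1.96  0.69]
230 30 0 180 [ 680. -235.   93.] [-0.39  0.9   1.07 -0.26  1.85  1.2 ]
230 30 0 210 [ 682. -218.   89.] [-0.33  0.9   1.09 -0.39  1.83  1.72]
230 30 0 240 [ 688. -205.   78.] [-0.27  0.97  1.05 -0.51  1.89  2.23]
230 30 30 120 [ 695. -232.   79.] [-0.33  1.03  0.94 -0.43  1.98 -0.18]
230 30 30 150 [ 683. -224.   89.] [-0.32  0.89  1.1  -0.43  1.8   0.34]
230 30 30 180 [ 673. -210.   93.] [-0.28  0.79  1.25 -0.5   1.64  0.87]
230 30 30 210 [ 666. -194.   89.] [-0.23  0.75  1.34 -0.62  1.56  1.43]
230 30 30 240 [ 665. -180.   78.] [-0.17  0.78  1.36 -0.75  1.57  2.  ]
230 30 60 120 [ 685. -200.   79.] [-0.21  0.88  1.21 -0.68  1.7  -0.44]
230 30 60 150 [ 671. -199.   89.] [-0.22  0.74  1.36 -0.65  1.52  0.06]
230 30 60 180 [ 655. -192.   93.] [-0.21  0.62  1.52 -0.71  1.34  0.6 ]

[... 28230 characters left out ...]
  128.] [-0.57  1.13  0.67  0.15  2.23 -1.  ]
300 55 330 60 [ 700. -310.  136.] [-0.62  1.    0.84  0.24  2.07 -0.5 ]
300 55 330 90 [ 686. -307.  146.] [-0.64  0.86  1.03  0.27  1.88 -0.01]
300 55 330 120 [ 676. -296.  155.] [-0.63  0.72  1.18  0.23  1.7   0.48]
300 55 330 150 [ 673. -280.  163.] [-0.58  0.64  1.27  0.14  1.57  1.02]
300 55 330 180 [ 679. -263.  165.] [-0.51  0.61  1.29  0.    1.53  1.58]
300 55 330 210 [ 691. -250.  163.] [-0.44  0.67  1.22 -0.13  1.59  2.15]
300 55 330 240 [ 706. -244.  155.] [-0.4   0.78  1.09 -0.22  1.74  2.67]
300 55 330 300 [ 730. -259.  136.] [-0.41  1.07  0.73 -0.23  2.12 -2.63]
300 55 330 330 [ 733. -275.  128.] [-0.46  1.18  0.59 -0.14  2.26 -2.12]
```

Holder view chosen: az 150, el 45, roll 180. The socket top view goes first, then this one.

Run:
```python
from h import *
S=np.array([594,79,45.]); H=np.array([630,-235,25.])
p,q=campose(S+[0,0,210.],S,270); env.reach(p,q); env.dwell(.2); cap('wrist','wS'); print(env.read_state()['t'])
a,e=np.radians(150),np.radians(45)
p,q=campose(H+300*np.array([np.cos(a)*np.cos(e),np.sin(a)*np.cos(e),np.sin(e)]),H,180)
env.reach(p,q); env.dwell(.2);cap('wrist','wH');cap('top','top1');st()
```

```text
3.1
{'t': 4.45, 'tool_pos': [561.168, -194.857, 153.144], 'orientation': [0.252, 0.94, -0.06, 0.222], 'contact_force': [-0.937, 0.087, 0.328], 'ft_torque': [0.098, 0.193, -0.071], 'finger_gap': 85.4, 'joints': [-0.5, -0.003, 2.118, -0.021, 0.561, -1.532]}
```

View pics/wS.png

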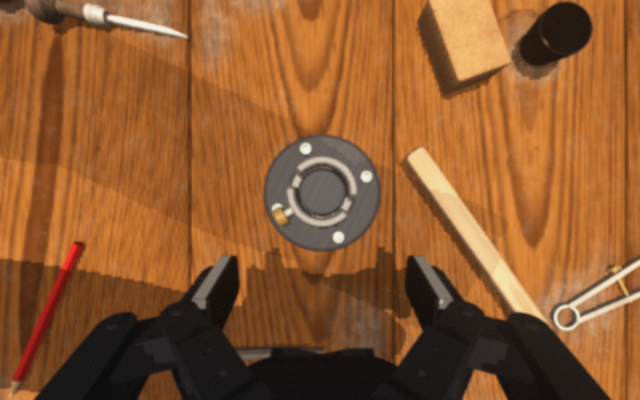

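View pics/wH.png

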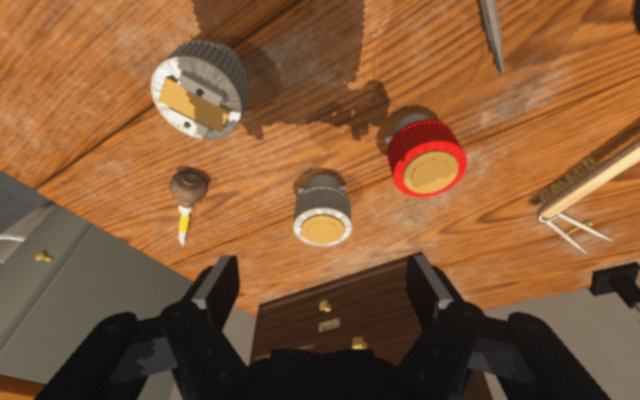

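The socket is at (322,191) with slots near (296,182) and (348,204). The round holder is upside-down in its view at (323,210), with its pins near the shank at (300,187) and (345,188). I'll enlarge both.

Run:
```python
import cv2,numpy as np
a=cv2.imread('pics/wS.png')[150:235,280:365]; b=cv2.imread('pics/wH.png')[160:250,285:365]
cv2.imwrite('pics/c2.png',np.hstack([cv2.resize(a,(425,425),interpolation=cv2.INTER_CUBIC),cv2.resize(b[:68,:60],(375,425),interpolation=cv2.INTER_CUBIC)]))
```

```text
(no output)
```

View pics/c2.png

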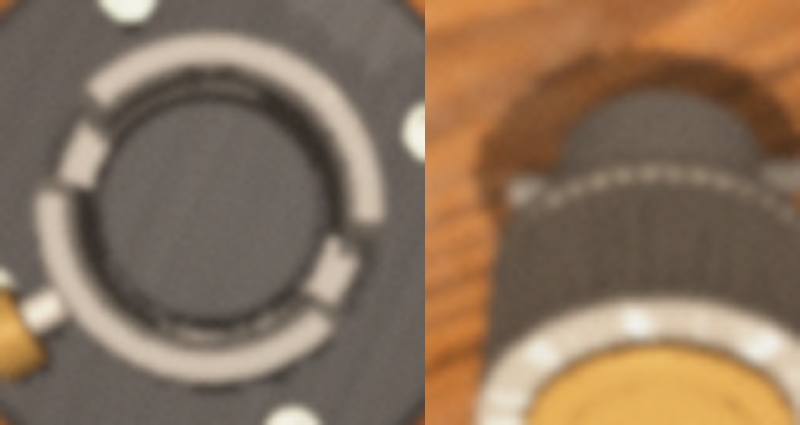

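Run:
```python
import cv2,numpy as np
b=cv2.imread('pics/wH.png')[165:250,285:365]
b=cv2.resize(b,(640,680),interpolation=cv2.INTER_CUBIC)[:590]
cv2.imwrite('pics/c3.png',b)
from h import *
c=dict(np.load('pics/wS.npz'))
l=onz(c,294,178,50);r=onz(c,350,204.3,50);d=r-l;print(l,r,(l+r)/2,np.linalg.norm(d),np.degrees(np.arctan2(d[1],d[0])))
l=onz(c,280+82/5,150+155/5,26);r=onz(c,280+335/5,150+272/5,26);d=r-l;print((l+r)/2,np.linalg.norm(d),np.degrees(np.arctan2(d[1],d[0])))
m=onz(c,322.1,191.6,50);print('sleeve',m, 347/5/c['fx']*np.linalg.norm(m-ray(c,0,0)[0]))
# foot circle
im=c['image'];g=im.astype(int);
# red/blue saturation: foot & sleeve are grey
mask=((g.max(2)-g.min(2))<35).astype(np.uint8);mask[:120]=0;mask[260:]=0;mask[:,:250]=0;mask[:,395:]=0
mask=cv2.morphologyEx(mask,cv2.MORPH_CLOSE,np.ones((9,9)))
cn=max(cv2.findContours(mask,cv2.RETR_EXTERNAL,cv2.CHAIN_APPROX_NONE)[0],key=cv2.contourArea)
e=cv2.fitEllipse(cn);print(e,'foot',onz(c,*e[0],12), np.mean(e[1])/c['fx']*(ray(c,0,0)[0][2]-12))
# top cam
t=dict(np.load('pics/top1.npz'))
for z,(u,v) in ((50,(245+615/5,135+143/5)),):
  # crop0 ring: left 553 right 677 top 80 bottom 203 minus 440
  u=245+(615-440)/5;v=135+142/5;print('top sleeve',onz(t,u,v,50))
  l=onz(t,245+(636-440)/5,135+98/5,50);r=onz(t,245+(592-440)/5,135+196/5,50);d=r-l
  print((l+r)/2,np.linalg.norm(d),np.degrees(np.arctan2(d[1],d[0])))
```

```text
[574.37210489  93.77635698  50.        ] [613.98981688  75.14766585  50.        ] [594.18096089  84.46201142  50.        ] 43.77889030154388 -25.18343423997008
[593.92650431  83.95472789  26.        ] 44.062105318859615 -24.844775197350874
sleeve [594.25240932  84.14317198  50.        ] 49.12960065639336
((321.6865539550781, 192.65927124023438), (114.24715423583984, 114.54717254638672), 161.56895446777344) foot [593.89167329  84.33235455  12.        ] 95.9403908445342
top sleeve [591.61356648  81.56371694  50.        ]
[589.6158958   82.01175471  50.        ] 43.54198589966825 154.37178563611482
```

View pics/c3.png

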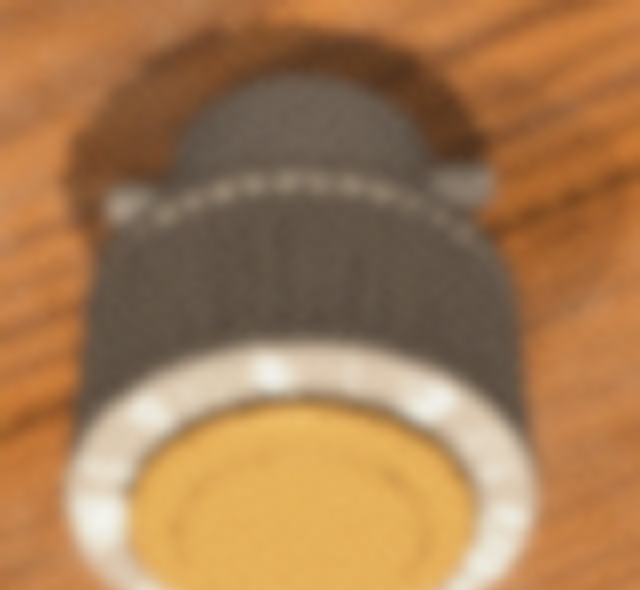

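Run:
```python
from h import *
c=dict(np.load('pics/wH.npz'))
l=onz(c,285+105/8,165+205/8,6);r=onz(c,285+495/8,165+187/8,6);d=r-l
print(l,r,(l+r)/2,np.linalg.norm(d),np.degrees(np.arctan2(d[1],d[0])))
for f in('wH','top1'):
    c=dict(np.load(f'pics/{f}.npz')); hsv=cv2.cvtColor(c['image'],cv2.COLOR_RGB2HSV)
    u,v=map(int,proj(c,[630,-235,62]))
    m=cv2.inRange(hsv,(15,90,120),(32,255,255)); w=np.zeros_like(m); k=36 if f=='wH' else 18; w[v-k:v+k,u-k:u+k]=255; m&=w
    cn=max(cv2.findContours(m,cv2.RETR_EXTERNAL,cv2.CHAIN_APPROX_NONE)[0],key=cv2.contourArea)
    e=cv2.fitEllipse(cn);print(f,e,[onz(c,*e[0],z).round(1) for z in(61,67)])
```

```text
[ 620.87120035 -259.28544753    6.        ] [ 644.40004625 -211.70083048    6.        ] [ 632.6356233 -235.493139     6.       ] 53.08391817362873 63.6892949258211
wH ((322.1443786621094, 228.76185607910156), (28.748056411743164, 43.468658447265625), 89.16687774658203) [array([ 632.5, -235.7,   61. ]), array([ 626.1, -232. ,   67. ])]
top1 ((437.61077880859375, 138.44119262695312), (19.579490661621094, 19.99984359741211), 103.10269927978516) [array([ 631.1, -236.9,   61. ]), array([ 630.1, -235.4,   67. ])]
```

The measurements agree:
- **Pin span:** 53 mm against the nominal 52.
- **Holder:** about (632.4,-235.6), pin yaw 63.7°.
- **Socket:** (594.1,84.2), slot yaw -25.2°. The top camera gives (591,82) and -25.6°, within calibration.

I'll grip twice at crossed yaws so the axis is centred between the jaws.

```bash
cat >> h.py <<'E'
def down(psi): return (R.from_euler('z',psi,degrees=True)*R.from_euler('x',180,degrees=True)).as_quat()
E
python3 - <<'E'
from h import *
for psi in range(-180,180,30):
    j=env.inverse_kinematics([632.4,-235.6,140],down(psi)); k=env.inverse_kinematics([594,84,140],down(psi))
    print(psi,None if j is None else np.round(j,2)[[0,3,5]],None if k is None else np.round(k,2)[[0,3,5]], R.from_quat(down(psi)).as_matrix()[:,1].round(2))
E
```

```text
-180 [-0.51  0.   -2.08] [-0.03  0.   -1.6 ] [-0.  1.  0.]
-150 [-0.51  0.   -2.6 ] [-0.03  0.   -2.12] [-0.5   0.87  0.  ]
-120 None [-0.03  0.   -2.65] [-0.87  0.5   0.  ]
-90 [-0.51 -0.    2.63] None [-1. -0.  0.]
-60 [-0.51 -0.    2.11] [-0.03 -0.    2.59] [-0.87 -0.5   0.  ]
-30 [-0.51 -0.    1.59] [-0.03 -0.    2.07] [-0.5  -0.87  0.  ]
0 [-0.51 -0.    1.06] [-0.03 -0.    1.54] [ 0. -1.  0.]
30 [-0.51 -0.    0.54] [-0.03 -0.    1.02] [ 0.5  -0.87  0.  ]
60 [-0.51 -0.    0.02] [-0.03 -0.    0.5 ] [ 0.87 -0.5   0.  ]
90 [-0.51  0.   -0.51] [-0.03 -0.   -0.03] [ 1. -0.  0.]
120 [-0.51  0.   -1.03] [-0.03  0.   -0.55] [0.87 0.5  0.  ]
150 [-0.51  0.   -1.55] [-0.03  0.   -1.08] [0.5  0.87 0.  ]
```

Run:
```python
from h import *
x,y=632.4,-235.6
env.reach([x,y,140],down(110)); env.servo_line([x,y,33]); env.set_gripper(50); s=st()
env.set_gripper(85); env.servo_line([x,y,95]); cap('wrist','w2'); print(env.read_state()['t'])
```

```text
{'t': 6.4, 'tool_pos': [633.328, -236.293, 34.836], 'orientation': [0.574, 0.819, 0.0, 0.001], 'contact_force': [-1.072, 0.196, 6.375], 'ft_torque': [-0.019, 0.137, 0.048], 'finger_gap': 54.485, 'joints': [-0.507, 0.507, 1.688, -0.0, 0.944, -0.856]}
7.4333
```

View pics/w2.png

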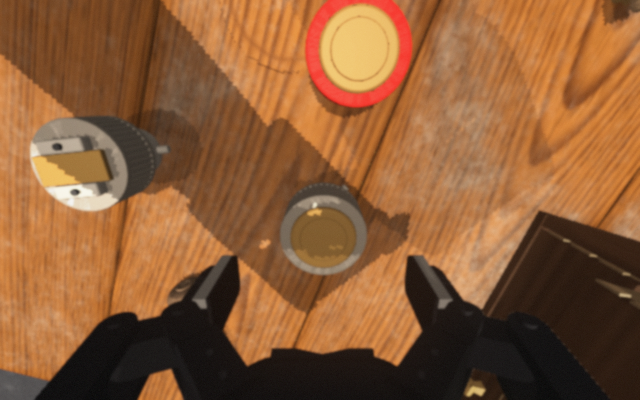

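The holder still stands upright at (323,235), now centred along one axis. Second grip at the crossed yaw next.

Run:
```python
from h import *
x,y=632.4,-235.6
env.servo_line([x,y,95],down(20),max_speed=60) if False else env.reach([x,y,95],down(20)); s=st()
env.servo_line([x,y,33]); st(); env.set_gripper(50); st()
env.servo_line([x,y,150]); env.dwell(.2); s=st(); cap('wrist','w3'); cap('scene','s3')
```

```text
{'t': 8.833, 'tool_pos': [632.131, -235.458, 94.377], 'orientation': [0.985, 0.174, -0.0, -0.0], 'contact_force': [0.5, -0.203, 0.995], 'ft_torque': [0.009, 0.02, 0.016], 'finger_gap': 85.065, 'joints': [-0.507, 0.428, 1.674, 0.0, 1.041, 0.714]}
{'t': 9.4, 'tool_pos': [632.557, -235.687, 33.027], 'orientation': [0.985, 0.174, -0.0, -0.0], 'contact_force': [0.689, -0.345, 0.853], 'ft_torque': [0.018, 0.078, -0.011], 'finger_gap': 84.757, 'joints': [-0.507, 0.509, 1.689, 0.0, 0.944, 0.715]}
{'t': 9.783, 'tool_pos': [633.614, -236.036, 35.069], 'orientation': [0.985, 0.174, 0.001, 0.001], 'contact_force': [0.467, 0.711, 5.221], 'ft_torque': [0.167, 0.045, 0.012], 'finger_gap': 54.551, 'joints': [-0.506, 0.507, 1.687, 0.0, 0.944, 0.715]}
{'t': 10.917, 'tool_pos': [631.673, -235.236, 148.272], 'orientation': [0.985, 0.174, -0.001, -0.001], 'contact_force': [-0.197, 0.694, -3.325], 'ft_torque': [0.036, 0.004, -0.015], 'finger_gap': 54.669, 'joints': [-0.507, 0.367, 1.648, -0.0, 1.13, 0.715]}
```

View pics/w3.png

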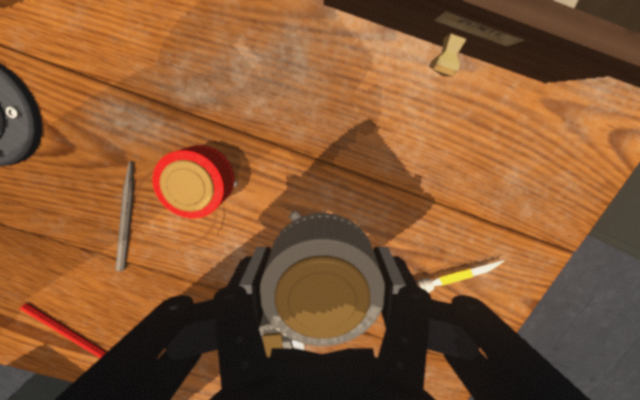

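View pics/s3.png

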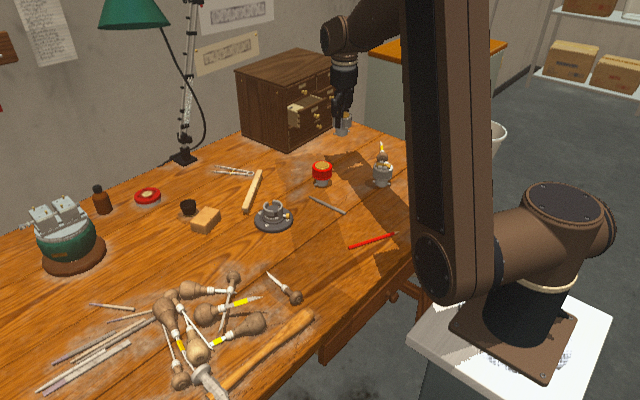

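The holder is in hand: gap 54.7 mm and weight 3.3 N, matching 0.3 kg. Resting on the bench, the TCP read z = 35.1, so foot height = TCP z − 35.1. Now to a point above the socket.

```bash
cat >> h.py <<'E'
def f():
    s=env.read_state(); F=np.array(s['contact_force']); T=np.array(s['ft_torque'])
    return s['t'],np.array(s['tool_pos']),F,T
def pr(tag=''):
    t,p,F,T=f(); print(tag,round(t,2),p.round(2),'h',round(p[2]-35.1,1),'F',F.round(1),'T',T.round(2)); return p,F,T
E
python3 - <<'E'
from h import *
env.reach([594.1,84.2,150],down(111.1)); pr()
env.servo_line([594.1,84.2,97]); env.dwell(.15); pr(); cap('wrist','w4'); cap('scene','s4')
E
python3 - <<'E'
import cv2
im=cv2.imread('pics/s4.png');cv2.imwrite('pics/s4c.png',cv2.resize(im[140:250,215:335],(780,600)[:2] if 0 else (655,600),interpolation=cv2.INTER_CUBIC))
E
```

```text
12.24 [594.58  83.55 150.29] h 115.2 F [-0.3  0.2 -4.3] T [-0.02 -0.08  0.01]
 12.89 [595.51  83.92  98.8 ] h 63.7 F [-0.2 -0.6 -4.1] T [-0.06 -0.    0.03]
```

View pics/s4c.png

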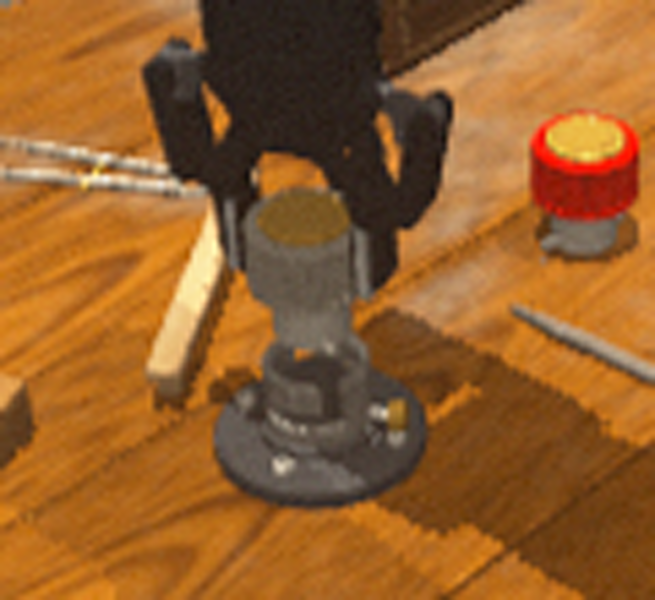

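View pics/w4.png

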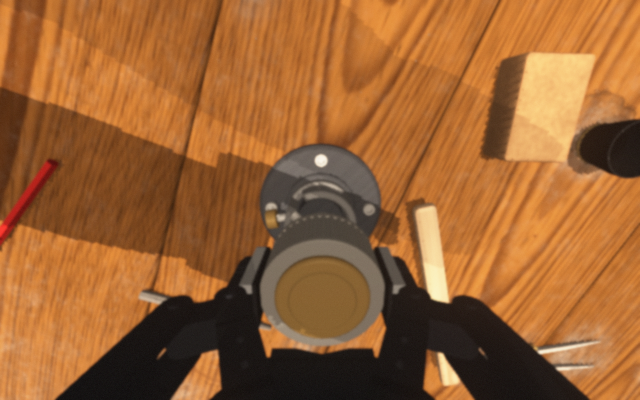

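The scene view shows the shank upright over the sleeve. In the wrist view the foot columns run 261–381 and the collar 260–384, so they are aligned to about 1 mm. Now lowering with force sensing.

```bash
cat >> h.py <<'E'
def go(tgt,off,psi=None,sp=40):
    env.servo_line(list(np.array(tgt)+off),None if psi is None else down(psi),max_speed=sp)
E
python3 - <<'E'
from h import *
off=np.array([-1.2,.2,-1.6])
for h in (56,51.5,50,49,48,47,46):
    go([594.5,84.1,35.1+h],off,111.1 if h==56 else None); p,F,T=pr(h)
    if F[2]>6 or np.hypot(F[0],F[1])>8: print('stop');break
E
```

```text
56 13.33 [592.73  84.38  88.84] h 53.7 F [-0.8 -0.1 -4.4] T [-0.04 -0.05 -0.01]
51.5 13.59 [592.95  84.31  84.47] h 49.4 F [ 0.5 -0.1 -3.6] T [-0.01 -0.08  0.01]
50 13.84 [593.27  84.29  83.43] h 48.3 F [ 0.4 -0.2 -3.9] T [-0.02  0.01  0.02]
49 14.09 [593.25  84.28  82.44] h 47.3 F [ 0.5 -0.2 -3.6] T [ 0.02 -0.09 -0.01]
48 14.34 [593.23  84.31  81.41] h 46.3 F [ 0.3 -0.4 -3.6] T [ 0.03  0.03 -0.02]
47 14.59 [593.22  84.31  80.4 ] h 45.3 F [-0.1  0.3 -2.6] T [-0.03  0.07  0.02]
46 14.84 [593.21  84.32  79.38] h 44.3 F [ 0.1  0.3 -3.1] T [ 0.01 -0.01  0.01]
```

No contact with the foot at h = 44, so the shank and pins are already entering freely. Continuing down onto the plunger.

Run:
```python
from h import *
for h in range(43,23,-2):
    go([593.3,84.2,35.1+h],np.zeros(3)); p,F,T=pr(h)
    if F[2]>22 or np.hypot(F[0],F[1])>12: print('stop');break
```

```text
43 15.09 [593.18  84.22  77.93] h 42.8 F [-0.2 -0.8 -3.9] T [-0.06 -0.02 -0.  ]
41 15.34 [593.11  84.2   75.83] h 40.7 F [-0.4 -0.7 -4.5] T [-0.03 -0.   -0.  ]
39 15.59 [593.68  84.19  74.79] h 39.7 F [-0.6  0.2  0.6] T [-0.06  0.12 -0.03]
37 15.84 [593.78  84.19  72.62] h 37.5 F [-0.9  0.   0.6] T [0.04 0.1  0.02]
35 16.09 [593.78  84.19  70.48] h 35.4 F [-0.3 -0.7  2.2] T [0.02 0.07 0.02]
33 16.34 [593.78  84.18  68.44] h 33.3 F [ 0.3 -0.8  3.4] T [0.   0.01 0.01]
31 16.59 [593.76  84.19  66.42] h 31.3 F [0.8 0.1 5.3] T [ 0.03 -0.02  0.04]
29 16.84 [593.78  84.18  64.55] h 29.5 F [-0.5  0.4  6.2] T [-0.    0.02  0.04]
27 17.09 [593.78  84.17  62.76] h 27.7 F [-0.1  0.3  5.6] T [0.02 0.12 0.04]
25 17.34 [593.8   84.18  60.95] h 25.8 F [-0.8 -0.6  6.9] T [ 0.02  0.16 -0.04]
```

The spring force matches (about 11 N minus 3.4 N weight) and the lateral force is near zero. Next, down to the floor.

Run:
```python
from h import *
for h in (24,23,22,21):
    go([593.6,84.2,35.1+h],np.zeros(3)); p,F,T=pr(h)
    if F[2]>14: print('stop');break
```

```text
24 17.59 [593.85  84.17  59.98] h 24.9 F [-1.9 -0.8  6.8] T [-0.03  0.24  0.07]
23 17.84 [593.87  84.17  59.08] h 24.0 F [-2.2 -0.9  8.2] T [0.01 0.3  0.01]
22 18.09 [593.85  84.17  58.18] h 23.1 F [-1.4 -0.6  8.9] T [0.01 0.39 0.06]
21 18.34 [593.88  84.18  57.87] h 22.8 F [-3.5 -1.  11. ] T [-0.06  0.65 -0.1 ]
```

Floor reached at h ≈ 22.8, against the expected 23. I'll lift 1.2 mm and turn clockwise in steps while watching the torque.

Run:
```python
from h import *
go([593.8,84.2,35.1+23.2],np.zeros(3)); pr('up')
for d in (5,10,20,30,40,50,60,68,75):
    go([593.8,84.2,35.1+23.2],np.zeros(3),111.1-d,sp=20); p,F,T=pr(d)
    s=env.read_state(); M=R.from_quat(s['orientation']).as_matrix(); a=np.degrees(np.arctan2(M[1,0],M[0,0])); print('  psi',a.round(1))
    if abs(T[2])>1.0 or abs(F[0])+abs(F[1])>15 or F[2]>25: print('stop');break
```

```text
up 18.59 [593.87  84.18  59.34] h 24.2 F [-1.6  0.5  7.5] T [-0.08  0.35 -0.01]
5 18.84 [594.26  84.26  59.41] h 24.3 F [-2.  -0.7  7.5] T [ 0.01  0.28 -0.04]
  psi 106.1
10 19.09 [594.51  84.26  59.53] h 24.4 F [-1.2 -0.4  8.3] T [ 0.05  0.14 -0.08]
  psi 101.1
20 19.42 [594.75  84.27  59.64] h 24.5 F [0.2 0.9 8.8] T [ 0.03  0.13 -0.06]
  psi 91.1
30 19.74 [594.87  84.31  59.71] h 24.6 F [-0.7  0.   8.2] T [-0.    0.05 -0.08]
  psi 81.1
40 20.07 [594.94  84.29  59.72] h 24.6 F [-1.3  0.1  7.3] T [-0.03  0.02 -0.1 ]
  psi 71.1
50 20.39 [594.95  84.3   59.73] h 24.6 F [-0.6  0.   7.9] T [ 0.05  0.01 -0.07]
  psi 61.1
60 20.72 [594.98  84.26  59.76] h 24.7 F [-0.  -0.2  6.8] T [ 0.05  0.01 -0.03]
  psi 51.1
68 21.01 [595.    84.24  59.76] h 24.7 F [-0.6  0.2  7.4] T [ 0.    0.   -0.13]
  psi 43.1
75 21.28 [595.04  84.19  59.78] h 24.7 F [-1.1  0.2  8.2] T [-0.02 -0.04 -0.08]
  psi 36.1
```

The turn ran freely with torque around 0.1 N m. I'll feel for the end wall, expected near 81°, to confirm the yaw.

Run:
```python
from h import *
for d in (78,80,81,82,83,84,85):
    go([593.8,84.2,35.1+23.2],np.zeros(3),111.1-d,sp=20); p,F,T=pr(d)
    if abs(T[2])>.35: print('wall');break
cap('wrist','w5')
```

```text
78 21.53 [594.94  84.22  59.76] h 24.7 F [-0.8  0.4  7.4] T [-0.01  0.09 -0.07]
80 21.78 [594.54  84.37  59.68] h 24.6 F [-1.6  0.2  8.1] T [0.09 0.2  0.01]
81 22.03 [594.33  84.48  59.72] h 24.6 F [-1.2  0.4  8.3] T [0.13 0.26 0.11]
82 22.28 [594.1   84.55  59.67] h 24.6 F [-2.2  0.7  8.5] T [0.18 0.44 0.28]
83 22.53 [594.    84.57  59.67] h 24.6 F [-2.4  0.5  9.9] T [0.18 0.4  0.57]
wall
```

The wall is at about 81°, as specified, so the yaw is right. Back to 75° and easing up.

Run:
```python
from h import *
go([594.2,84.3,35.1+23.2],np.zeros(3),111.1-75.3,sp=20); pr('back')
for h in (24.5,25.5,26.5,27.5,28.5,29,29.5,30,30.5):
    go([594.2,84.3,35.1+h],np.zeros(3),sp=15); p,F,T=pr(h)
    if F[2]<-8: print('top');break
```

```text
back 22.87 [594.77  84.47  59.49] h 24.4 F [-1.4 -0.2  8.4] T [0.09 0.19 0.01]
24.5 23.12 [594.75  84.44  60.7 ] h 25.6 F [-2.2  0.4  7.6] T [0.05 0.13 0.1 ]
25.5 23.37 [594.72  84.47  61.55] h 26.5 F [-1.  -0.   6.8] T [0.09 0.15 0.12]
26.5 23.62 [594.72  84.45  62.46] h 27.4 F [-0.8  0.7  6. ] T [0.1  0.05 0.02]
27.5 23.87 [594.74  84.44  63.39] h 28.3 F [-1.   0.4  5.6] T [0.05 0.09 0.05]
28.5 24.12 [594.69  84.45  64.25] h 29.1 F [0.6 0.3 5.3] T [ 0.09  0.07 -0.  ]
29 24.37 [594.71  84.43  64.7 ] h 29.6 F [0.2 0.1 5.3] T [ 0.03 -0.    0.04]
29.5 24.62 [594.7   84.43  65.02] h 29.9 F [0.3 0.8 5.1] T [ 0.09 -0.15  0.  ]
30 24.87 [594.64  84.4   65.15] h 30.1 F [2.6 0.5 3.2] T [ 0.13 -0.43  0.07]
30.5 25.12 [594.55  84.37  65.27] h 30.2 F [ 3.8  1.5 -0.2] T [ 0.14 -0.85  0.  ]
```

The pins rose past the 26 mm cross-slot roof and met the notch roof at h ≈ 30, as specified. I'll relax the pull slightly and verify.

Run:
```python
from h import *
go([594.3,84.3,35.1+30.0],np.zeros(3),sp=15); env.dwell(.5); pr(); s=env.read_state(); print(s['finger_gap'],R.from_quat(s['orientation']).as_matrix()[:,2].round(4))
cap('scene','s6');cap('wrist','w6');cap('top','t6')
im=cv2.imread('pics/s6.png');a=cv2.resize(im[160:250,230:330],(440,400),interpolation=cv2.INTER_CUBIC)
b=cv2.resize(cv2.imread('pics/w6.png')[130:350,220:420],(364,400),interpolation=cv2.INTER_CUBIC)[:,:350]
cv2.imwrite('pics/c6.png',np.hstack([a,b]))
```

```text
25.87 [594.52  84.34  65.2 ] h 30.1 F [5.6 2.8 0.2] T [ 0.29 -0.89  0.01]
54.54059303889342 [ 6.e-04  1.e-04 -1.e+00]
```

View pics/c6.png

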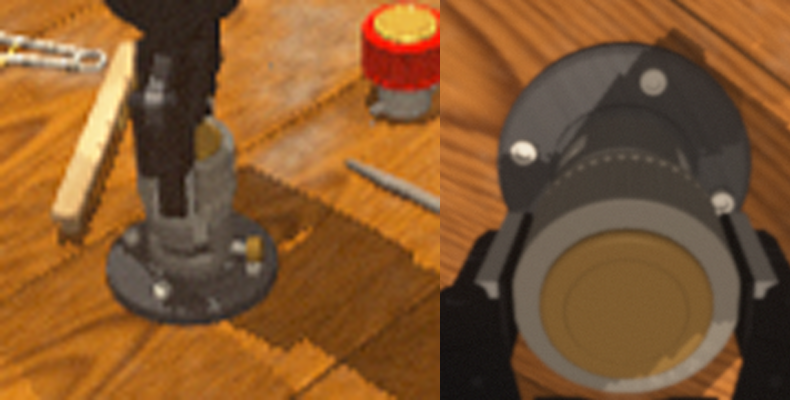

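View pics/t6.png

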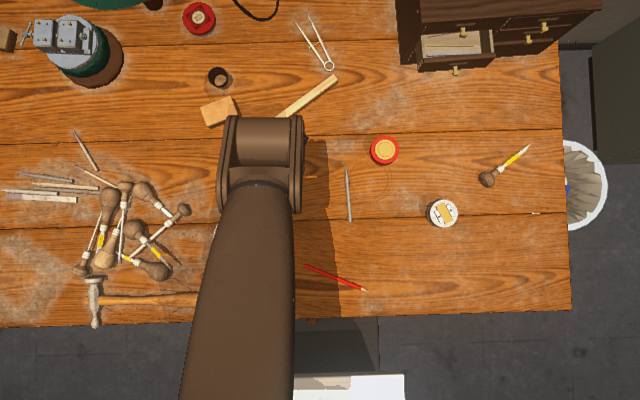

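The collar sits low over the sleeve, upright, and the bystanders look unmoved. There is about 6 N of side load, so I'll shift the command slightly to ease it, then recheck.

Run:
```python
from h import *
for c in ([594.8,84.5,35.1+29.8],[594.8,84.5,35.1+29.9]):
    go(c,np.zeros(3),sp=15); env.dwell(.4); p,F,T=pr()
a=cv2.imread('pics/top0.png');b=cv2.imread('pics/t6.png')
for n,(u,v) in dict(red=(385,150),obl=(443,214),punch=(349,193),pencil=(335,277)).items():
    print(n,np.abs(a[v-15:v+15,u-15:u+15].astype(int)-b[v-15:v+15,u-15:u+15]).mean().round(2))
```

```text
26.67 [594.68  84.43  65.02] h 29.9 F [1.6 0.9 5.2] T [ 0.03 -0.37  0.02]
 27.32 [594.73  84.43  65.03] h 29.9 F [0.7 0.3 4. ] T [ 0.02 -0.27  0.  ]
red 8.26
obl 11.08
punch 8.25
pencil 17.61
```

Run:
```python
from h import *
go([594.9,84.5,35.1+30.15],np.zeros(3),sp=15); env.dwell(.5); pr()
a=cv2.imread('pics/top0.png',0);b=cv2.imread('pics/t6.png',0)
for n,(u,v) in dict(red=(385,150),obl=(443,214),punch=(349,193)).items():
    r=cv2.matchTemplate(b[v-30:v+30,u-30:u+30],a[v-24:v+24,u-24:u+24],cv2.TM_CCOEFF_NORMED); print(n,cv2.minMaxLoc(r)[1:4:2])
```

```text
28.07 [594.72  84.45  65.11] h 30.0 F [ 1.3 -0.   4.8] T [-0.14 -0.22  0.02]
red (0.9981347322463989, (6, 6))
obl (0.9988865852355957, (6, 6))
punch (0.793708324432373, (6, 6))
```

The pins are home at h = 30.0 with low loads, and the bystanders show no shift in the template match (offset 6,6 means zero). Handing in.

Run:
```python
from h import *
env.close_job(); pr()
```

```text
the job is handed in; nothing more can be done
the job is handed in; nothing more can be done
```

The round-blank holder is in the bench socket with its pins home in the end notches. I handed the job in at about 28 s with the arm still gripping it upright.

**What I did:** I gripped it twice at crossed yaws to centre it, then lowered it into the slots and pressed it to the floor. I turned it clockwise until I felt the end wall at about 81°, went back to about 75°, and eased it up to the notch roof.

**Last checks:**
- **Height:** the foot is 30.0 mm above the bench, the home height. The slot floor was felt at 22.8 mm against the expected 23.
- **Load:** about 5 N up on the tool, as expected from the spring less the weight. Side load is about 1 N and moment below 0.3 N m.
- **Upright:** the tool axis was within 0.04° of vertical when last checked, just before the final small adjustments.
- **Bystanders:** the oblong holder and the red look-alike had not shifted in the top camera. The punch showed no shift either, but its match was weaker (0.79). The short graver was hidden under the arm in the last pictures, so I could not check it; the arm never worked near it.

**Disagreement:** the top and wrist cameras differed by about 3–4 mm on the socket's position. The final seated position was within 1 mm of the wrist-camera estimate.

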